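# Switch on the hot plate under the saucepan and lock the panel

### The arm

A 7-joint arm with a two-finger parallel gripper is mounted at the origin on a cart in front of the work surface, level with it; the furniture and walls round the work are solid. World frame = base frame: x ahead of the robot, y to its left, z up, the work surface at z = 0. Lengths are in m, angles in rad, forces in N, time in s.
With the tool pointing down it reaches from about 0.4 to 0.875 m from the base axis. Payload 19.3 kg.
Tool frame: the origin (TCP) lies at the very end of the fingers, on their centre line; the grasp point (between the pads) lies 19 mm behind it; z points along the fingers, y is the line along which they close (so a half turn about z gives the same grasp; the last joint's range is limited). The gripper opens to 85 mm and grips with 20 to 120 N. Pads are 22 mm wide; open, the fingers measure 114 mm over their backs; the gripper's body (76 mm by 85 mm) begins 54 mm behind the grasp point. The pads swing forward as they close: fully open they stand 13 mm farther back than shut.
Start: joints at [-1.231, 0.521, -0.036, 1.599, 0.021, 1.021, -0.113], TCP at [0.249, 0.573, 0.231] pointing down, gripper open.
Joint ranges: [-2.91, 2.91], [-0.3, 2.13], [-1.5, 1.42], [0.17, 2.43], [-1.26, 4.41], [0.16, 1.93], [-2.52, 2.52]. Speed limits (rad/s): [1.89, 1.89, 2.39, 2.39, 3.01, 3.01, 3.01].

### API

Orientations are given as [roll, pitch, yaw] about the fixed x, y, z axes, in that order (R = Rz(yaw) Ry(pitch) Rx(roll)).
In Python, from workcell import monitor, optics, job_done gives the robot as it stands.
- The arm moves only by the shell command python3 -m handwheel 'ROWS' [FORCE]. ROWS is JSON, a list of rows, each an object of numbers: "dx", "dy", "dz": the shift along the tool's x, y, z in cm; "wx", "wy", "wz": the turn, a rotation vector about the tool's x, y, z in rad; "claw": the opening in per cent of the stroke, from 0 (shut) to 100 (fully open). A call has 1 to 8 rows; each row shifts and turns the commanded pose from where the row before left it, along the tool's axes as they then stand; what a row does not reach is not made up. A row lasts 1/8 s, in which the tool goes at most 62.5 mm and 10.7 degrees, less where a joint would pass 70% of its speed; a pose out of reach is approached as far as the arm can. A call with a gripper value outside its range is refused whole. The fingers move at their own pace and stop on an object; FORCE is the grip in N (left out, the last holds). Time passes only in rows, so rows that do not move let the fingers close. It gives the time, the measured TCP pose, the force, the opening and the grip force at its end, in the units of the state.
- monitor.observe(): the state, without advancing time (a new reading comes with each control period).
- optics.grab_frame(name): name is "side" or "top"; returns a dict with "frame" (420x560x3 uint8, blue, green, red), "fovy" (degrees; the focal length in pixels is half the picture's height over the tangent of half this angle, whatever the lens; pixels are square), "cx", "cy" (the principal point, pixels), "R" (3x3) and "t" (3): a world point X has camera coordinates R X + t. Camera axes: x right, y down, z forward; pixel columns grow to the right and rows downward; lengths in m; the calibration is good to about 2 mm. A picture is of the moment at which its call begins. There is no depth.
- job_done(): hands the job in; it is judged then, once.
Trained networks look in the newest picture that a camera, given by its name, has taken for a name from the list of things; names that differ only in an ending like _2 or _b are one class to them, and where a whole thing is asked for, a point or a joint stands for the part that bears it (a point fixed in the world has none). Each returns a list of dicts, best first, with "p" (0 to 1); they miss things now and then, are a little off and sometimes report something else, mostly with a low value. They report only what shows in the picture. A call takes as long as a camera call.
- optics.masks_of(name, camera): "region" (420x560 bool, what is visible of it) and "rect" ([left, top, width, height] in pixels, round what is visible of it).
The state is a dict: "clock": time; "qpos": joint angles; "qd": joint speeds; "joint_efforts": joint torques, N m; "position": TCP position; "tool_rot": TCP orientation; "force": force on the tool from outside, world axes, zero at the start; "moment": the same for the moment, N m; "grip_width": finger opening in m; "finger_force": force on a finger pad.
Only numpy, scipy, OpenCV 4.12 (cv2) and the standard library are available. Lean on these libraries where they do the work, as an engineer would, in place of code of your own. Each camera call takes 0.05 s, during which the arm holds its last target. There are 200 camera calls.

### The job

Get the saucepan heating on the two-plate cooker, pressing with the fingertips only. First press the red main rocker fully on, then press fully on the white rocker of the plate that the saucepan stands on (left rocker for the left plate, right for the right, as seen from the robot), and last push the yellow child-lock key all the way down; a rocker is on when its front half, the one with the bar mark nearest the robot, is pressed down. Leave the other plate's rocker off, and leave the pan, the jars, the spoon and the tumbler where they stand.

Things in the scene. Friction and masses are not known exactly. Their poses are not given: they have to be found in the camera images.
- cooker: white two-plate electric cooker, 360 (x) by 420 (y) by 58 mm high to its deck, fixed; two dark round plates behind, black control strip in front. Origin: centre of its underside; x points from the strip to the plates, y to the left. Controls in a row 130 mm in front of the origin: left and right white rockers at y = +150 and -150 mm, red rocker and yellow key at +50 and -50 mm, either way round.
- left_plate (a point): centre of the top of the left plate, 172 mm across, 68 mm above the counter
- right_plate (a point): centre of the top of the right plate, 172 mm across, 68 mm above the counter
- main_switch (a joint): the red main rocker, 52 (x) by 34 mm (y), a shallow V of two halves; turns about a level axis across its middle. 0 = off (rear half lies level, front half stands up), 0.36 rad = fully on (front half lies level, rear half stands up). It stays where it is left; about 3 N at the front half turns it.
- main_switch_press (a point): point on the top face of the front half (white bar mark) of the red main rocker, in the middle of its width and 18 mm in front of the rocker's axis: where to press straight down to switch it on. It stands 74 mm above the counter at off and 68 mm at fully on. The point tilts with the rocker.
- left_switch (a joint): the white rocker of the left plate, 52 (x) by 34 mm (y), a shallow V of two halves; turns about a level axis across its middle. 0 = off (rear half lies level, front half stands up), 0.36 rad = fully on (front half lies level, rear half stands up). It stays where it is left; about 3 N at the front half turns it.
- left_switch_press (a point): point on the top face of the front half (black bar mark) of the left plate's white rocker, in the middle of its width and 18 mm in front of the rocker's axis: where to press straight down to switch it on. It stands 74 mm above the counter at off and 68 mm at fully on. The point tilts with the rocker.
- right_switch (a joint): the white rocker of the right plate, 52 (x) by 34 mm (y), a shallow V of two halves; turns about a level axis across its middle. 0 = off (rear half lies level, front half stands up), 0.36 rad = fully on (front half lies level, rear half stands up). It stays where it is left; about 3 N at the front half turns it.
- right_switch_press (a point): point on the top face of the front half (black bar mark) of the right plate's white rocker, in the middle of its width and 18 mm in front of the rocker's axis: where to press straight down to switch it on. It stands 74 mm above the counter at off and 68 mm at fully on. The point tilts with the rocker.
- lock_key (a joint): the yellow child-lock key: slides straight down, 0 = up, 0.007 m = fully down; about 3 N moves it and it stays where it is left
- lock_press (a point): centre of the top face of the yellow lock key, which is 34 by 34 mm with a black padlock mark; 74 mm above the counter when up, 67 mm when fully down
- pan_center (a point): point on the axis of the saucepan's round body, 50 mm above its underside; grey pan, 180 mm across and 99 mm high without its handle, loose, standing on one of the plates with its black handle to the back
- pan: the same saucepan: origin on its underside about 46 mm from the axis of the pot, towards the handle; not to be moved
- spice_jar: loose spice jar with a dark cap, 41 mm across and 105 mm high, standing on the plate without the saucepan; origin at the centre of its underside; not to be moved
- purple_jar: loose purple jar, 59 mm across and 66 mm high, on the counter left of the cooker; origin at the centre of its underside; not to be moved
- spoon: loose steel teaspoon, 137 by 28 by 13 mm, on the counter right of the cooker; origin under its middle; not to be moved
- tumbler: loose navy tumbler with a handle, 94 by 121 by 129 mm, on the counter at the right; origin under its middle; not to be moved

How it is judged:
By the outcome, as a careful person would: the job done as asked, in the order asked, and still so for the second after the job is handed in, with the robot touching nothing.
It also fails if it takes over 40 s, if anything falls off the work surface, if the arm or the gripper's body presses on something with over 40 N, if the wrist force passes 120 N, or if a joint passes its speed limit or range.

## Working session

There is one attempt and no reset: what is moved stays moved. The work goes in short steps, Python scripts to look and compute and a shell command to move; the robot and the scene stay as the last step left them, time stands still between calls to the robot, and variables do not carry over. Pictures are saved under pics/ and viewed, at most 10 in all, crops included, and the job is handed in when it is done.

```bash
mkdir -p pics; cat > h.py <<'E'
import numpy as np,cv2
from workcell import monitor,optics
def ray(c,u,v):
    f=210/np.tan(np.radians(c["fovy"])/2)
    R=np.array(c["R"]);t=np.array(c["t"])
    return -R.T@t, R.T@np.array([(u-c["cx"])/f,(v-c["cy"])/f,1])
def atz(c,u,v,z):
    o,d=ray(c,u,v); return o+d*(z-o[2])/d[2]
E
python3 - <<'E'
from h import *
s=monitor.observe();print({k:np.round(s[k],3) for k in("clock","position","tool_rot","force","grip_width")})
for n in("top","side"):
    c=optics.grab_frame(n);cv2.imwrite(f"pics/{n}0.png",c["frame"])
    print(n,c["fovy"],np.round(ray(c,280,210),3))
    for k,z in(("main_switch",.07),("left_switch",.07),("right_switch",.07),("lock_key",.074),("pan",.15),("spice_jar",.1)):
        for m in optics.masks_of(k,n)[:2]:
            v,u=np.nonzero(m["region"]);print(k,round(m["p"],2),m["rect"],np.round([u.mean(),v.mean()],1),np.round(atz(c,u.mean(),v.mean(),z),3))
E
```

```text
{'clock': np.float64(0.0), 'position': array([0.249, 0.573, 0.231]), 'tool_rot': array([-3.14 ,  0.   ,  2.732]), 'force': array([-0.388, -0.369,  0.652]), 'grip_width': np.float64(0.085)}
top 49.005554724609844 [[ 0.307 -0.03   1.405]
 [ 0.228  0.021 -0.974]]
main_switch 0.59 [312.3, 246.5, 11.6, 16.5] [317.8 256.1] [ 0.489 -0.119  0.07 ]
left_switch 0.65 [247.1, 246.5, 8.2, 18.7] [250.  255.7] [0.478 0.078 0.07 ]
left_switch 0.43 [229.3, 156.4, 140.6, 119.6] [291.8 223.6] [ 0.581 -0.038  0.07 ]
right_switch 0.69 [232.3, 156.0, 138.3, 118.9] [291.9 223.5] [ 0.581 -0.038  0.07 ]
right_switch 0.57 [278.9, 246.0, 14.6, 17.0] [284.2 255.5] [ 0.485 -0.021  0.07 ]
lock_key 0.65 [281.5, 247.5, 13.6, 12.8] [284.6 255.4] [ 0.485 -0.022  0.074]
pan 0.63 [307.2, 109.6, 66.2, 105.8] [339.9 178.8] [ 0.702 -0.167  0.15 ]
spice_jar 0.61 [267.1, 158.6, 17.1, 24.0] [275.3 169.1] [0.737 0.02  0.1  ]
side 57.59966836303463 [[ 0.921  0.772  0.817]
 [-0.291 -0.703 -0.649]]
main_switch 0.57 [288.6, 179.3, 19.9, 13.7] [297.4 187.8] [ 0.491 -0.116  0.07 ]
left_switch 0.61 [318.6, 221.4, 20.6, 11.6] [328.8 225.5] [0.484 0.082 0.07 ]
right_switch 0.61 [277.5, 165.0, 13.8, 12.5] [283.5 172.1] [ 0.497 -0.216  0.07 ]
lock_key 0.64 [305.7, 199.9, 13.6, 8.7] [311.8 205.5] [ 0.491 -0.013  0.074]
pan 0.77 [166.9, 150.7, 95.0, 60.5] [226.4 181. ] [ 0.715 -0.136  0.15 ]
pan 0.22 [303.2, 198.6, 16.7, 11.7] [312.  205.8] [0.534 0.068 0.15 ]
spice_jar 0.68 [233.2, 202.5, 16.8, 40.6] [239.5 221.5] [ 0.722 -0.004  0.1  ]
spice_jar 0.5 [226.6, 125.1, 30.3, 34.6] [243.  139.7] [ 0.568 -0.429  0.1  ]
```

```bash
python3 - <<'E'
import cv2
a=cv2.imread("pics/top0.png")[90:300,190:400];cv2.imwrite("pics/tc.png",cv2.resize(a,(600,600),interpolation=2))
E
```

```text
(no output)
```

View pics/tc.png

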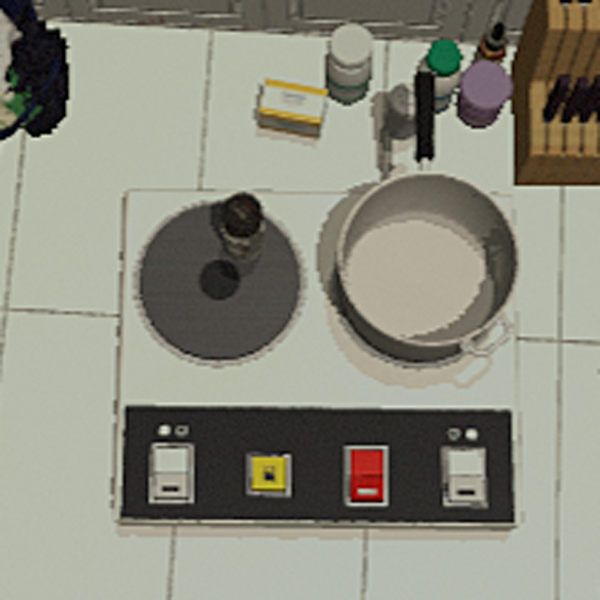

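View pics/side0.png

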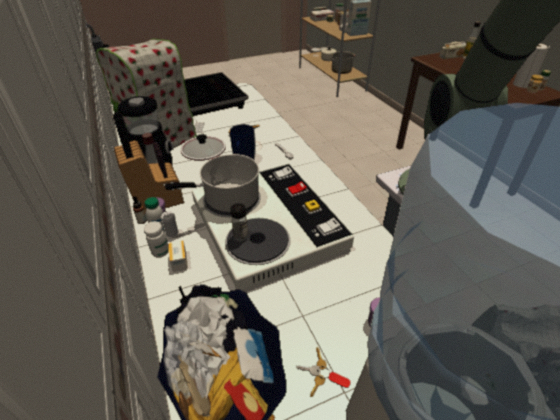

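The top crop shows the pan on the right plate and the jar on the left plate. The controls run, in crop pixels, left rocker (171,474), yellow key (270,474), red (367,475), right rocker (466,475), with bar marks at v≈490. The side view agrees with this.

```bash
python3 - <<'E'
from h import *
c=optics.grab_frame("top")
P={"L":(171,488),"key":(270,474),"red":(367,490),"R":(466,491)}
for k,(u,v) in P.items(): print(k,np.round(atz(c,190+u*.35,90+v*.35,.074),4))
# control centres -> cooker frame fit
s=optics.grab_frame("side")
A=[atz(c,190+u*.35,90+v*.35,.070) for u,v in((171,474),(270,474),(367,475),(466,475))]
B=[atz(s,*p,.070) for p in((328.8,225.5),(311.8,205.5),(297.4,187.8),(283.5,172.1))]
Y=np.array([.15,.05,-.05,-.15])
for n,Q in(("top",A),("side",B)):
    Q=np.array(Q)[:,:2];d=Y@Q/(Y@Y);yaw=np.arctan2(-d[0],d[1]);m=Q.mean(0)
    ex=np.array([np.cos(yaw),np.sin(yaw)]);ey=np.array([-ex[1],ex[0]])
    print(n,"mid",m,"scale",np.hypot(*d),"yaw",yaw)
    for k,y,x in(("L",.15,-.018),("key",.05,0),("red",-.05,-.018),("R",-.15,-.018)):print(k,np.round(m+ey*y+ex*x,4))
E
```

```text
L [0.4632 0.0769 0.074 ]
key [ 0.4834 -0.0224  0.074 ]
red [ 0.4729 -0.1215  0.074 ]
R [ 0.4779 -0.2217  0.074 ]
top mid [ 0.48631932 -0.07172596] scale 1.0007537975915577 yaw 0.05523684653208503
L [0.4601 0.0771]
key [ 0.4836 -0.0218]
red [ 0.4711 -0.1226]
R [ 0.4766 -0.2225]
side mid [ 0.48973113 -0.06690339] scale 0.9934458507244948 yaw 0.04196423429474423
L [0.4655 0.0822]
key [ 0.4876 -0.0169]
red [ 0.4738 -0.1176]
R [ 0.478  -0.2175]
```

```bash
python3 -m handwheel '[{"wz":-0.153,"claw":0},{"wz":-0.153,"claw":0},{"wz":-0.153,"claw":0},{"dx":-5,"dy":-2,"claw":0},{"dx":-5,"dy":-3,"claw":0},{"dx":-4,"dy":-4,"claw":0},{"dx":-3,"dy":-4.5,"claw":0},{"dx":-2,"dy":-5,"claw":0}]' 60
```

```text
schema error: expected keys dx, dy, dz, wx, wy, wz, claw
```

All keys are needed.

```bash
python3 -m handwheel '[{"dx":0,"dy":0,"dz":0,"wx":0,"wy":0,"wz":-0.153,"claw":0},{"dx":0,"dy":0,"dz":0,"wx":0,"wy":0,"wz":-0.153,"claw":0},{"dx":0,"dy":0,"dz":0,"wx":0,"wy":0,"wz":-0.153,"claw":0},{"dx":-5,"dy":-2,"dz":0,"wx":0,"wy":0,"wz":0,"claw":0},{"dx":-5,"dy":-3,"dz":0,"wx":0,"wy":0,"wz":0,"claw":0},{"dx":-4,"dy":-4,"dz":0,"wx":0,"wy":0,"wz":0,"claw":0},{"dx":-3,"dy":-4.5,"dz":0,"wx":0,"wy":0,"wz":0,"claw":0},{"dx":-2,"dy":-5,"dz":0,"wx":0,"wy":0,"wz":0,"claw":0}]' 60
```

```text
clock: 1.8
position: [0.4492, 0.3962, 0.2311]
tool_rot: [-3.142, 0.0, -3.093]
force: [0.7, -0.8, 0.5]
grip_width: 0.0001
finger_force: 0.0
```

```bash
python3 -m handwheel '[{"dx":0,"dy":-5.5,"dz":0,"wx":0,"wy":0,"wz":0,"claw":0},{"dx":0,"dy":-5.5,"dz":0,"wx":0,"wy":0,"wz":0,"claw":0},{"dx":0,"dy":-5.5,"dz":1,"wx":0,"wy":0,"wz":0,"claw":0},{"dx":0,"dy":-5.5,"dz":2,"wx":0,"wy":0,"wz":0,"claw":0},{"dx":0,"dy":-5.5,"dz":2,"wx":0,"wy":0,"wz":0,"claw":0},{"dx":0,"dy":-5.5,"dz":2,"wx":0,"wy":0,"wz":0,"claw":0},{"dx":0,"dy":-5.5,"dz":2,"wx":0,"wy":0,"wz":0,"claw":0},{"dx":0,"dy":-5.5,"dz":1,"wx":0,"wy":0,"wz":0,"claw":0}]'
python3 -m handwheel '[{"dx":0,"dy":0,"dz":0,"wx":0,"wy":0,"wz":0,"claw":0},{"dx":0,"dy":0,"dz":0,"wx":0,"wy":0,"wz":0,"claw":0}]'
```

```text
clock: 2.8
position: [0.4692, -0.0433, 0.1306]
tool_rot: [-3.142, -0.0, -3.092]
force: [1.2, 0.1, 0.8]
grip_width: 0.0001
finger_force: 0.0
clock: 3.05
position: [0.4697, -0.0414, 0.1314]
tool_rot: [3.141, 0.0, -3.093]
force: [0.1, 0.4, 0.5]
grip_width: 0.0001
finger_force: 0.0
```

```bash
python3 -m handwheel '[{"dx":0.1,"dy":-4,"dz":0,"wx":0,"wy":0,"wz":0,"claw":0},{"dx":0.1,"dy":-4,"dz":1,"wx":0,"wy":0,"wz":0,"claw":0},{"dx":0,"dy":0,"dz":2,"wx":0,"wy":0,"wz":0,"claw":0},{"dx":0,"dy":0,"dz":0,"wx":0,"wy":0,"wz":0,"claw":0},{"dx":0,"dy":0,"dz":0,"wx":0,"wy":0,"wz":0,"claw":0}]'
python3 - <<'E'
from h import *
for n,(x,y,w,h) in(("top",(260,200,140,105)),("side",(240,130,120,90))):
    c=optics.grab_frame(n)["frame"];cv2.imwrite(f"pics/{n}1.png",c)
    a=cv2.resize(c[y:y+h,x:x+w],(400,300),interpolation=2)
    b=a if n=="top" else np.hstack([b,a])
cv2.imwrite("pics/p1.png",b)
E
```

```text
clock: 3.68
position: [0.472, -0.1205, 0.102]
tool_rot: [3.141, 0.001, -3.09]
force: [-0.6, -0.4, 0.1]
grip_width: 0.0001
finger_force: 0.0
```

View pics/p1.png

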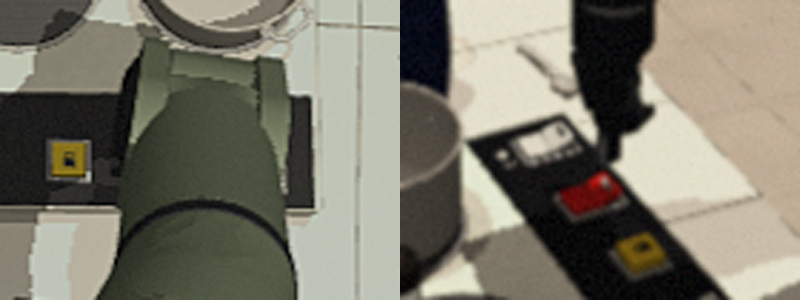

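The side view shows the fingertips at (608,160), straight above the red rocker's front half at (605,183). I'll press it now.

```bash
python3 -m handwheel '[{"dx":0,"dy":0,"dz":1.5,"wx":0,"wy":0,"wz":0,"claw":0},{"dx":0,"dy":0,"dz":1,"wx":0,"wy":0,"wz":0,"claw":0},{"dx":0,"dy":0,"dz":0.5,"wx":0,"wy":0,"wz":0,"claw":0},{"dx":0,"dy":0,"dz":0.4,"wx":0,"wy":0,"wz":0,"claw":0},{"dx":0,"dy":0,"dz":0.1,"wx":0,"wy":0,"wz":0,"claw":0},{"dx":0,"dy":0,"dz":0,"wx":0,"wy":0,"wz":0,"claw":0}]'
```

```text
clock: 4.53
position: [0.4711, -0.1217, 0.0676]
tool_rot: [-3.142, -0.0, -3.093]
force: [-15.5, 3.2, 45.8]
grip_width: 0.0001
finger_force: 22.9
```

46 N at 67.6 mm means the rocker is on its stop. I'll lift and go to the right rocker.

```bash
python3 -m handwheel '[{"dx":0,"dy":0,"dz":-1.5,"wx":0,"wy":0,"wz":0,"claw":0},{"dx":0,"dy":0,"dz":-2.5,"wx":0,"wy":0,"wz":0,"claw":0},{"dx":0,"dy":-5,"dz":0,"wx":0,"wy":0,"wz":0,"claw":0},{"dx":0,"dy":-5,"dz":0,"wx":0,"wy":0,"wz":0,"claw":0},{"dx":0,"dy":0,"dz":0,"wx":0,"wy":0,"wz":0,"claw":0},{"dx":0,"dy":0,"dz":0,"wx":0,"wy":0,"wz":0,"claw":0}]'
python3 - <<'E'
from h import *
c=optics.grab_frame("side")["frame"];cv2.imwrite("pics/side2.png",c)
cv2.imwrite("pics/p2.png",cv2.resize(c[130:220,240:360],(600,450),interpolation=2))
E
```

```text
clock: 5.28
position: [0.4764, -0.2213, 0.1063]
tool_rot: [3.141, 0.0, -3.093]
force: [0.2, 0.5, -0.4]
grip_width: -0.0001
finger_force: 0.0
```

View pics/p2.png

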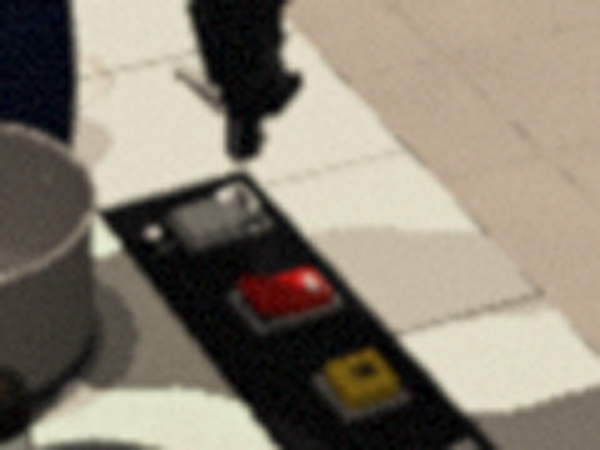

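The red rocker now has its rear half up, at (245,285), so it is on. The fingertip at (242,157) is over the right rocker's front half at (240,195).

```bash
python3 -m handwheel '[{"dx":0,"dy":0,"dz":2,"wx":0,"wy":0,"wz":0,"claw":0},{"dx":0,"dy":0,"dz":1,"wx":0,"wy":0,"wz":0,"claw":0},{"dx":0,"dy":0,"dz":0.5,"wx":0,"wy":0,"wz":0,"claw":0},{"dx":0,"dy":0,"dz":0.4,"wx":0,"wy":0,"wz":0,"claw":0},{"dx":0,"dy":0,"dz":0.1,"wx":0,"wy":0,"wz":0,"claw":0},{"dx":0,"dy":0,"dz":0,"wx":0,"wy":0,"wz":0,"claw":0}]'
```

```text
clock: 6.08
position: [0.4764, -0.2212, 0.0677]
tool_rot: [3.142, 0.0, -3.092]
force: [-10.1, 6.4, 34.0]
grip_width: -0.0
finger_force: 17.1
```

```bash
python3 -m handwheel '[{"dx":0,"dy":0,"dz":-1.5,"wx":0,"wy":0,"wz":0,"claw":0},{"dx":0,"dy":0,"dz":-2.5,"wx":0,"wy":0,"wz":0,"claw":0},{"dx":-0.5,"dy":5,"dz":0,"wx":0,"wy":0,"wz":0,"claw":0},{"dx":-0.5,"dy":5,"dz":0,"wx":0,"wy":0,"wz":0,"claw":0},{"dx":-0.5,"dy":5,"dz":0,"wx":0,"wy":0,"wz":0,"claw":0},{"dx":-0.3,"dy":5,"dz":0,"wx":0,"wy":0,"wz":0,"claw":0},{"dx":0,"dy":0,"dz":0,"wx":0,"wy":0,"wz":0,"claw":0},{"dx":0,"dy":0,"dz":0,"wx":0,"wy":0,"wz":0,"claw":0}]'
python3 - <<'E'
from h import *
c=optics.grab_frame("side")["frame"];cv2.imwrite("pics/side3.png",c)
cv2.imwrite("pics/p3.png",cv2.resize(c[130:220,240:360],(600,450),interpolation=2))
E
```

```text
clock: 7.08
position: [0.4848, -0.0213, 0.1067]
tool_rot: [-3.141, 0.001, -3.092]
force: [-0.4, -1.3, -1.2]
grip_width: -0.0001
finger_force: 0.0
```

View pics/p3.png

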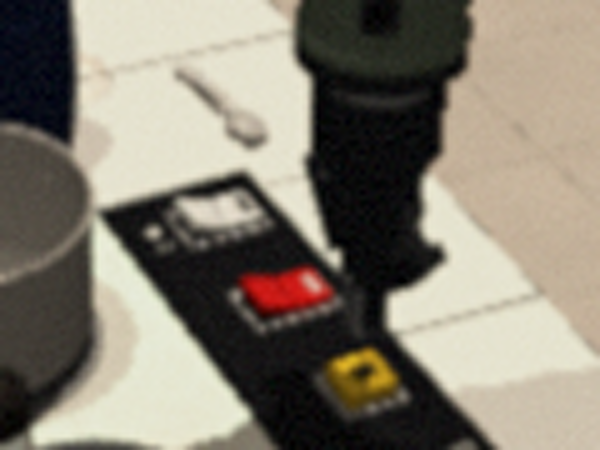

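The red and right rockers both have their rear halves up, so both are on. The fingertip at (370,325) hovers over the yellow key at (362,370).

```bash
python3 -m handwheel '[{"dx":0,"dy":0,"dz":2,"wx":0,"wy":0,"wz":0,"claw":0},{"dx":0,"dy":0,"dz":1,"wx":0,"wy":0,"wz":0,"claw":0},{"dx":0,"dy":0,"dz":0.5,"wx":0,"wy":0,"wz":0,"claw":0},{"dx":0,"dy":0,"dz":0.4,"wx":0,"wy":0,"wz":0,"claw":0},{"dx":0,"dy":0,"dz":0.2,"wx":0,"wy":0,"wz":0,"claw":0},{"dx":0,"dy":0,"dz":0,"wx":0,"wy":0,"wz":0,"claw":0}]'
```

```text
clock: 7.88
position: [0.4847, -0.0214, 0.0665]
tool_rot: [-3.141, 0.001, -3.093]
force: [-9.3, -3.1, 30.9]
grip_width: -0.0002
finger_force: 15.5
```

```bash
python3 -m handwheel '[{"dx":0,"dy":0,"dz":-1.5,"wx":0,"wy":0,"wz":0,"claw":0},{"dx":0,"dy":0,"dz":-4,"wx":0,"wy":0,"wz":0,"claw":0},{"dx":0,"dy":0,"dz":-5,"wx":0,"wy":0,"wz":0,"claw":0},{"dx":0,"dy":0,"dz":-4,"wx":0,"wy":0,"wz":0,"claw":0},{"dx":0,"dy":0,"dz":0,"wx":0,"wy":0,"wz":0,"claw":0},{"dx":0,"dy":0,"dz":0,"wx":0,"wy":0,"wz":0,"claw":0}]'
python3 - <<'E'
from h import *
c=optics.grab_frame("side")["frame"]
cv2.imwrite("pics/p4.png",cv2.resize(c[140:260,220:380],(800,600),interpolation=2))
E
```

```text
clock: 8.62
position: [0.4843, -0.0208, 0.2102]
tool_rot: [3.142, 0.0, -3.092]
force: [-0.2, -0.5, 0.0]
grip_width: 0.0
finger_force: 0.0
```

View pics/p4.png

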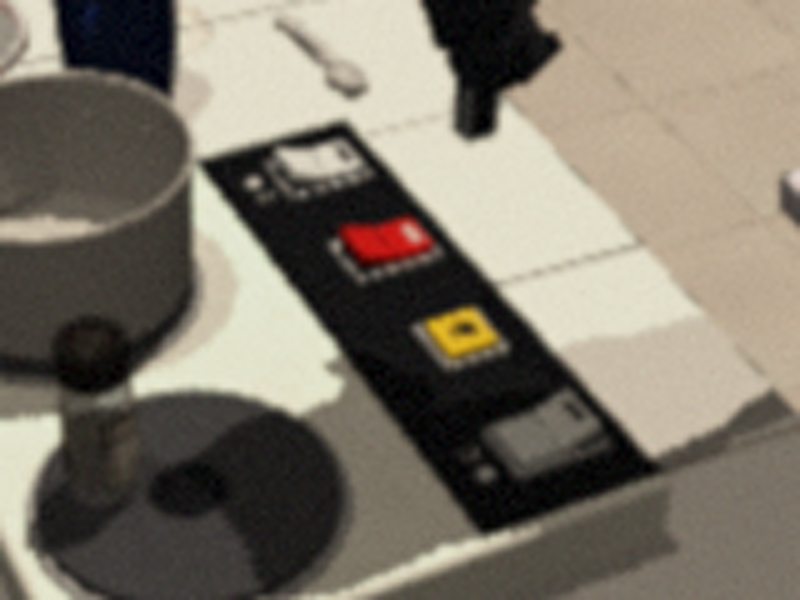

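The key at (462,333) is down. The red (385,242) and right (322,162) rockers are on, and the left rocker (550,435) is still off.

```bash
python3 -c "from workcell import job_done;print(job_done())"
```

```text
the job is handed in; nothing more can be done
None
```

The job is handed in: I pressed the red main rocker on, then the right rocker (the pan is on the right plate), then the yellow lock key down, all confirmed in the last picture with the left rocker still off; the arm touched nothing else.

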